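Stand a mould core column up against a flip stop

TASK

Flip the stop leaf fully down onto the setting plate, butt the foot of the lying core column against it, and raise the column there by its overhanging end, never lifting the foot off the plate, until it stands upright, close up against the leaf. Let go of the column, then flip the leaf right back up, leaving the column standing where it was gauged, without shifting the bottle, short core, ring or tin that stand nearby.

Things in the scene. Friction and masses are not known exactly. Their poses are not given: they have to be found in the camera images.
- plate: Fixed aluminium plate 150 x 215 mm on steel parallels, top 50 mm above the bench. Origin on the bench; local x points away from the robot (turned up to 0.3 rad), y to the left, along the lying column. Spans local x -90 to 60, y -140 to 75 mm. A steel fence runs along y at x 35 to 55 mm, 22 mm high. Two strips 8 mm high (y 30 to 70, inner faces x -44 and 4 mm) keep the column from rolling.
- stop_line (a point): Fixed point on the plate's top surface, at plate-local (-20, -50, 50) mm, where the face of the lowered leaf stands; axes parallel to the plate's. The leaf's stop face looks along +y from here, so a column standing flush has its axis 25 mm from here along +y; x = 0 is the middle line of the saddle.
- hinge (a point): Fixed point on the leaf's hinge axis, in the middle of the leaf's thickness, plate-local (45, -57, 100) mm. The axis runs along the plate's y, 50 mm above the plate top, held on the fence by two lugs (at y -85 and -135 mm, up to 112 mm above the bench).
- leaf (a joint): Stop leaf's angle, rad: 0 = fully down at its end stop, 3 mm clear of the plate; 1.57 = straight up; 1.75 = end of travel. Friction hinge (0.12 N m), stays where left; starts up. Steel, 14 mm thick along the hinge axis, reaches 100 mm from the hinge, towards the robot when down, its top edge then level at the hinge's height; stop block 30 to 100 mm from the hinge, 47 mm deep.
- leaf_end (a point): Point on the leaf's free end, 100 mm from the hinge axis, at the edge that is uppermost when the leaf is down (when it is up, this edge is the back, away from the robot).
- knob (a point): Centre of the black ball (26 mm) on the leaf's handle: a 12 mm rod fixed to the leaf, 53 mm beside the leaf along -y, standing straight up 85 mm above the hinge when the leaf is down and pointing away from the robot, level, when the leaf is up. Pushing it away from the robot and down lifts the leaf.
- column: Plain aluminium cylinder, 50 mm diameter, 170 mm long, about 0.6 kg, lying on the plate along its y, two dark grooves near its head. Origin: centre of the foot's end face, on the axis; x axis from foot to head. The foot points to the leaf (-y), 8 to 30 mm short of it; the head overhangs the plate's left edge, by 45 mm once butted, its underside 50 mm above the bench.
- head (a point): Centre of the column's head end face, 170 mm from its foot along the axis.
- release_bottle: Bystander: white mould-release bottle, 64 mm wide, 190 mm tall; origin under its centre
- short_core: Bystander: short aluminium cylinder standing on end, 50 mm diameter, 90 mm tall (not the column)
- bush: Bystander: steel ring, 64 mm outside, 30 mm high, lying flat
- tin: Bystander: open steel tin, 90 mm wide, 80 mm high
Things that resemble listed ones, but are neither listed nor needed, are in the scene too. Leave any yellow look-alike of the column alone.

How it is judged:
On the way, in this order (a step that is already met when the one before it is completed fails the run):
1. the leaf is fully down (within 0.08 rad) while the column still lies (value of joint leaf below 0.08 rad and angle between column's own x axis and vertical above 1.35 rad), for 0.2 s.
2. the column leans, its head raised 30 to 60 degrees, with the centre of its foot within 40 mm of the lowered leaf's face (angle between column's own x axis and vertical between 0.52 and 1.05 rad and y of column in the frame of stop_line below 0.04 m and value of joint leaf below 0.12 rad), for 0.05 s.
3. the column stands upright, no more than 8 mm from the lowered leaf, untouched by the fingers (angle between column's own x axis and vertical below 0.05 rad and y of column in the frame of stop_line between 0.019 and 0.033 m and value of joint leaf below 0.12 rad and contact force between the fingers and column below 0.1 N), for 0.3 s.
At the end, for the whole second after the job is handed in: The leaf is flipped up (past 1.2 rad) and the column stands upright (within 0.05 rad), still, with its foot on the plate, its axis 17 to 35 mm from the line of the leaf's face (25 mm is flush) and within 30 mm of the saddle's middle line (value of joint leaf above 1.2 rad and angle between column's own x axis and vertical below 0.05 rad and y of column in the frame of stop_line between 0.017 and 0.035 m and x of column in the frame of stop_line between -0.03 and 0.03 m and height (world z) of column between 0.044 and 0.056 m and linear speed of column below 0.02 m/s and velocity of joint leaf below 0.1 rad/s); the robot touches nothing.
It fails at once if the column's foot is lifted off the plate (foot centre more than 20 mm above its height when lying) (height (world z) of column above 0.095 m).
It fails at once if the column falls off the plate (height (world z) of head below 0.035 m).
It fails at once if a bystander is moved by more than 30 mm (distance of any of release_bottle, short_core, bush, tin from where it was at the start of the episode above 0.03 m).
It also fails if it takes over 72 s, if anything falls off the work surface, if the arm or the gripper's body presses on something with over 40 N, if the wrist force passes 120 N, or if a joint passes its speed limit or range.

ROBOT

A 7-joint arm with a two-finger parallel gripper is mounted at the origin on the work surface. World frame = base frame: x ahead of the robot, y to its left, z up, the work surface at z = 0. Lengths are in m, angles in rad, forces in N, time in s.
With the tool pointing down it reaches from about 0.425 to 0.925 m from the base axis. Payload 6.8 kg.
Tool frame: the origin (TCP) lies between the finger pads; the fingertips stand 14 mm ahead of it and the grasp point (between the pads) lies 5 mm behind it; z points along the fingers, y is the line along which they close (so a half turn about z gives the same grasp; the last joint's range is limited). The gripper opens to 85 mm and grips with 20 to 120 N. Pads are 22 mm wide; open, the fingers measure 114 mm over their backs; the gripper's body (76 mm by 85 mm) begins 54 mm behind the grasp point. The pads swing forward as they close: fully open they stand 13 mm farther back than shut.
Start: joints at [1.054, 0.477, 0.022, 1.555, -0.011, 1.109, -0.083], TCP at [0.268, -0.619, 0.245] pointing down, gripper open.
Joint ranges: [-2.96, 2.96], [-0.34, 2.1], [-1.41, 1.46], [0.24, 2.44], [-1.37, 4.51], [0.17, 1.92], [-2.96, 2.96]. Speed limits (rad/s): [2.39, 2.39, 3.14, 3.14, 3.14, 3.14, 3.14].

INTERFACE

Orientations are given as a rotation vector (axis times angle).
In Python, from bench import r, eyes, ticket gives the robot as it stands. The module is installed in compiled form; this text tells all that it offers.
- The arm moves only by the tool arm_command, never from a script. Its argument "plan" is text: rows parted by semicolons, each of 4 numbers parted by spaces: the shift along the tool's x, y, z in m, then the turn about the tool's z in degrees. In form: tx ty tz yaw; .... A call has 1 to 20 rows; each row shifts and turns the commanded pose from where the row before left it, along the tool's axes as they then stand; what a row does not reach is not made up. A row lasts 1/8 s, in which the tool goes at most 62.5 mm and 10.7 degrees, less where a joint would pass 70% of its speed; a pose out of reach is approached as far as the arm can. A call is refused whole if a number of a shift passes 0.0625 or a number of a turn 10.7, either way. A call with a gripper value outside its range is refused whole. "hand" is the closure, from -1 (fully open) to 1 (shut), set as the call begins (left out, the last holds). The fingers move at their own pace and stop on an object; "grip_force" is the grip in N (left out, the last holds). Time passes only in rows, so rows that do not move let the fingers close. It gives the time, the measured TCP pose, the force, the opening and the grip force at its end, in the units of the state.
- r.get_obs(): the state, without advancing time (a new reading comes with each control period).
- eyes.grab_frame(name): name is "scene" or "top" or "wrist"; returns (picture, depth): 400x640x3 uint8, red, green, blue; 400x640 float32, m along the optical axis (not along the pixel's ray), 0 where there is no reading.
- eyes.calibration(name): a dict with "fov_y" (degrees; the focal length in pixels is half the picture's height over the tangent of half this angle, whatever the lens; pixels are square), "cx", "cy" (the principal point, pixels), "origin" and "attitude" of the camera in the world; the wrist camera has in their place "tool_from_camera" (4x4, takes a point from camera to tool coordinates, whose origin is the TCP and whose axes are the flange's). Camera axes: x right, y up, looking along -z (the intrinsics and any distortion apply to the point x, -y, -z); pixel columns grow to the right and rows downward; lengths in m; the calibration is good to about 2 mm. A picture is of the moment at which its call begins: read the wrist's pose just before it. calibration takes no time and is no camera call.
- ticket.hand_in(): hands the job in; it is judged then, once.
The state is a dict: "clock": time; "joints": joint angles; "qvel": joint speeds; "tau": joint torques, N m; "tcp_pos": TCP position; "orientation": TCP orientation; "contact_force": force on the tool from outside, world axes, zero at the start; "moment": the same for the moment, N m; "grip_width": finger opening in m; "gripper_force": force on a finger pad.
Only numpy, scipy, OpenCV 4.12 (cv2) and the standard library are available. Lean on these libraries where they do the work, as an engineer would, in place of code of your own. Each camera call takes 0.05 s, during which the arm holds its last target. There are 200 camera calls.

## Working session

There is one attempt and no reset: what is moved stays moved. The work goes in short steps, Python scripts to look and compute and a tool call to move; the robot and the scene stay as the last step left them, time stands still between calls to the robot, and variables do not carry over. Pictures are saved under pics/ and viewed, at most 10 in all, crops included, and the job is handed in when it is done.

Besides the shell and the picture viewer there is one more tool, called after "Call:" as name(argument=value, ...), one argument or row to a line, values as JSON. arm_command: Moves the arm, as the interface text tells. Its arguments: {"type":"object","properties":{"plan":{"type":"string"},"hand":{"type":"number"},"grip_force":{"type":"number"}},"required":["plan"]}

```bash
mkdir -p pics; cat > h.py <<'E'
import numpy as np, cv2
from bench import r, eyes, ticket
from scipy.spatial.transform import Rotation as R
def cam(n):
    c=eyes.calibration(n); return c
def save(n,f):
    p,d=eyes.grab_frame(n); cv2.imwrite('pics/'+f+'.png',p[:,:,::-1]); np.save('pics/'+f+'_d.npy',d); return p,d
E
python3 - <<'E'
from h import *
print(r.get_obs())
for n in ("scene","top","wrist"): print(n,cam(n))
save("top","top1"); save("scene","sc1")
E
```

```text
{'clock': 0.0, 'joints': array([ 1.05390849,  0.47781989,  0.02229032,  1.55647532, -0.01152978,
        1.10927024, -0.08313574]), 'qvel': array([ 0.00184677, -0.00041815, -0.00027731,  0.00087882,  0.00036234,
       -0.00047945,  0.0002402 ]), 'tau': array([ 3.36268258e-04, -5.96444178e+01,  1.60811026e+00, -2.81190813e+01,
        1.24497194e-02,  9.24247492e-03,  1.20208142e-05]), 'tcp_pos': array([ 0.26810576, -0.618846  ,  0.24430137]), 'orientation': array([-3.07444215e+00, -6.37322883e-01,  7.24328331e-04]), 'contact_force': array([-0.11644162,  0.64647555, -0.12292745]), 'moment': array([ 0.01594726,  0.0189037 , -0.00862844]), 'gripper_force': 0.0, 'grip_width': 0.08532985681304016}
scene {'fov_y': 55.60045837447149, 'cx': 316.15190711209954, 'cy': 195.3562853521395, 'origin': array([0.9155395 , 0.48273274, 0.68389591]), 'attitude': array([0.37770828, 1.04712061, 2.30307137])}
top {'fov_y': 53.46485966418739, 'cx': 315.2641795007401, 'cy': 194.65594382823798, 'origin': array([ 3.60426806e-01, -8.07576671e-04,  1.21302652e+00]), 'attitude': array([ 0.13900683, -0.1404051 , -1.58017181])}
wrist {'fov_y': 71.41762666801301, 'cx': 319.32078196911186, 'cy': 200.98171841255623, 'tool_from_camera': array([[ 7.13848135e-04,  9.53934447e-01,  3.00014269e-01,
         7.66698721e-02],
       [ 9.99999551e-01, -8.67840798e-04,  3.80033313e-04,
         1.80947681e-03],
       [ 6.22891491e-04,  3.00013863e-01, -9.53934638e-01,
        -1.27659782e-01],
       [ 0.00000000e+00,  0.00000000e+00,  0.00000000e+00,
         1.00000000e+00]])}
```

View pics/top1.png

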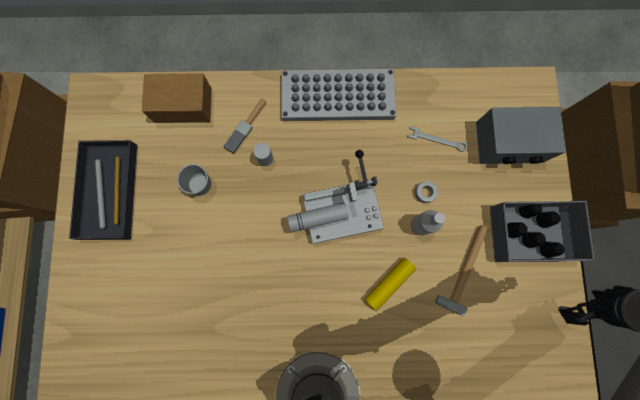

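View pics/sc1.png

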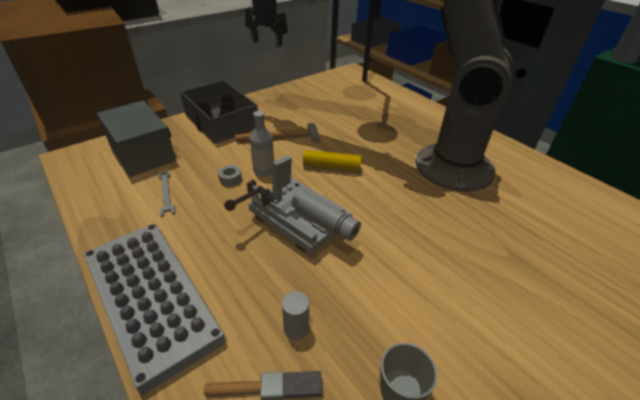

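The top view shows the plate at about (305–382, 185–241), with the column head at (293,222), the leaf near (353,192) and the knob at (359,153). The bottle is at (428,222), the ring at (426,190), the short core at (262,154) and the tin at (194,181). The yellow look-alike is at (390,284).

```bash
cat >> h.py <<'E'
def cloud(d,n,T=None):
    c=cam(n); f=200/np.tan(np.radians(c['fov_y']/2)); v,u=np.mgrid[:400,:640]
    P=np.stack([(u-c['cx'])/f*d,-(v-c['cy'])/f*d,-d],-1)
    if T is None: return P@R.from_rotvec(c['attitude']).as_matrix().T+c['origin']
    return P@T[:3,:3].T+T[:3,3]
E
python3 - <<'E'
from h import *
d=np.load('pics/top1_d.npy'); W=cloud(d,'top')
print('bench z',np.median(W[250:330,150:250,2]), 'valid',(d>0).mean())
sub=np.zeros(d.shape,bool); sub[140:250,280:395]=1
m=sub&(abs(W[...,2]-.05)<.008)
for lo,hi in((.042,.058),(.065,.08),(.085,.105),(.105,.125),(.125,.17),(.17,.22)):
    q=sub&(W[...,2]>lo)&(W[...,2]<hi); p=W[q]
    if len(p)>3:
        rc=cv2.minAreaRect(p[:,:2].astype(np.float32)*1000); print(lo,hi,len(p),rc,p.mean(0).round(3))
# column axis: top ridge
q=sub&(W[...,2]>.06)&(W[...,2]<.106); q[:200]=0; q[:,350:]=0
p=W[q]; mu=p.mean(0); s=np.linalg.svd(p[:,:2]-mu[:2],full_matrices=False)[2]; print('col',mu,s[0],np.arctan2(s[0,1],s[0,0]),cv2.minAreaRect(p[:,:2].astype(np.float32)*1000))
for n,(u0,v0,u1,v1) in dict(bottle=(408,205,448,240),ring=(412,178,440,203),core=(250,142,275,168),tin=(175,162,214,200)).items():
    w=W[v0:v1,u0:u1].reshape(-1,3); w=w[w[:,2]>.015]; print(n,w.min(0).round(3),w.max(0).round(3))
E
```

```text
bench z -0.0004582518054314644 valid 0.996015625
0.042 0.058 2268 ((520.6027221679688, -83.60467529296875), (150.0373077392578, 214.87570190429688), 11.034411430358887) [ 0.506 -0.097  0.05 ]
0.065 0.08 349 ((535.3203735351562, -49.475372314453125), (101.1185073852539, 257.94207763671875), 12.696844100952148) [ 0.562 -0.037  0.072]
0.085 0.105 1019 ((535.2034301757812, -56.39256286621094), (104.53870391845703, 285.6593322753906), 36.93793487548828) [ 0.507 -0.02   0.096]
0.105 0.125 258 ((585.7304077148438, -43.67762756347656), (110.63933563232422, 259.6364440917969), 25.849925994873047) [ 0.624 -0.138  0.111]
0.125 0.17 35 ((552.3499755859375, -95.28191375732422), (46.814056396484375, 9.658547401428223), 25.036094665527344) [ 0.552 -0.096  0.149]
0.17 0.22 121 ((552.580078125, -101.75575256347656), (46.39023971557617, 14.154467582702637), 10.578606605529785) [ 0.552 -0.101  0.194]
col [ 0.49804485 -0.0095962   0.09371003] [ 0.22122699 -0.97522234] -1.347723872699591 ((513.3844604492188, -7.274238586425781), (84.16799926757812, 170.08145141601562), 9.8843994140625)
bottle [ 0.36  -0.352  0.015] [ 5.100e-01 -1.000e-03  1.213e+00]
ring [ 0.36  -0.374  0.017] [ 6.110e-01 -1.000e-03  1.213e+00]
core [ 0.36  -0.001  0.017] [0.723 0.175 1.213]
tin [ 0.36  -0.001  0.015] [0.661 0.4   1.213]
```

Call:
arm_command(
  plan="0 0 -0.05 0;0 0 -0.055 0;0.045 -0.0284 0 0;0.045 -0.0284 0 0;0.045 -0.0284 0 0;0.045 -0.0284 0 0;0.045 -0.0284 0 0;0.045 -0.0284 0 0;0.045 -0.0284 0 0;0.045 -0.0284 0 0;0.045 -0.0284 0 0;0.045 -0.0284 0 0;0.045 -0.0284 0 0;0.045 -0.0284 0 0;0 0 0 0;0 0 0 0",
  hand=1,
  grip_force=30,
)

```text
clock: 2.1
tcp_pos: [0.628, -0.0926, 0.3497]
orientation: [3.076, 0.637, -0.002]
contact_force: [0.1, -1.3, -0.5]
grip_width: 0.0002
gripper_force: 0.0
```

Call:
arm_command(
  plan="0 0 0 -9.7;0 0 0 -9.7;0 0 0 -9.7;0 0 0 -9.7;0 0 0 -9.7;0 0 0 -9.7;0 0 0 -9.7;0 0 0 -9.7;0 0 0 0;0 0 0 0;0 0 0 0",
)

```text
clock: 3.48
tcp_pos: [0.6282, -0.0925, 0.3503]
orientation: [2.001, 2.422, -0.0]
contact_force: [-0.0, 0.1, -0.3]
grip_width: -0.0
gripper_force: 0.0
```

```bash
cat >> h.py <<'E'
A=np.radians(11.03); O=np.array([.5291,-.0488,0]); RP=R.from_euler('z',A).as_matrix()
def loc(p): return (np.asarray(p)-O)@RP
def st():
    o=r.get_obs(); M=R.from_rotvec(o['orientation']).as_matrix()
    print('t',round(o['clock'],2),'local mm',(loc(o['tcp_pos'])*1000).round(1),'toolx yaw',np.degrees(np.arctan2(M[1,0],M[0,0])).round(2),'zdown',M[2,2].round(4),'F loc',(o['contact_force']@RP).round(1),'w',o['grip_width'].round(4),o['gripper_force'].round(1)); return o
E
python3 -c "
from h import *
o=st();print(o['joints'].round(2))"
```

```text
Traceback (most recent call last):
  File "h.py", line 17, in st
    print('t',round(o['clock'],2),'local mm',(loc(o['tcp_pos'])*1000).round(1),'toolx yaw',np.degrees(np.arctan2(M[1,0],M[0,0])).round(2),'zdown',M[2,2].round(4),'F loc',(o['contact_force']@RP).round(1),'w',o['grip_width'].round(4),o['gripper_force'].round(1)); return o
                                                                                                                                                                                                               ^^^^^^^^^^^^^^^^^^^^^
AttributeError: 'float' object has no attribute 'round'
```

```bash
sed -i "s/o\['gripper_force'\].round(1)/round(float(o['gripper_force']),1)/" h.py
python3 -c "
from h import *
o=st();print(o['joints'].round(2))"
```

```text
Traceback (most recent call last):
  File "h.py", line 17, in st
    print('t',round(o['clock'],2),'local mm',(loc(o['tcp_pos'])*1000).round(1),'toolx yaw',np.degrees(np.arctan2(M[1,0],M[0,0])).round(2),'zdown',M[2,2].round(4),'F loc',(o['contact_force']@RP).round(1),'w',o['grip_width'].round(4),round(float(o['gripper_force']),1)); return o
                                                                                                                                                                                                               ^^^^^^^^^^^^^^^^^^^^^
AttributeError: 'float' object has no attribute 'round'
```

Call:
arm_command(
  plan="0 0 0.039 0;0 0 0.039 0;0 0 0.039 0;0 0 0.039 0;0 0 0 0;0 -0.015 0 0;0 -0.015 0 0;0 -0.012 0 0;0 0 0 0",
)

```text
clock: 4.6
tcp_pos: [0.5864, -0.1008, 0.1952]
orientation: [1.998, 2.423, -0.0]
contact_force: [0.3, 0.5, 0.1]
grip_width: -0.0003
gripper_force: 0.0
```

Call:
arm_command(
  plan="0 -0.009 0 0;0 -0.009 0 0;0 -0.009 0.002 0;0 -0.009 0.004 0;0 -0.008 0.008 0;0 -0.007 0.008 0;0 -0.005 0.008 0;0 -0.005 0.008 0;0 0 0 0",
)

```text
clock: 5.72
tcp_pos: [0.5263, -0.1118, 0.1553]
orientation: [-1.997, -2.423, 0.002]
contact_force: [-0.3, 0.0, -0.3]
grip_width: -0.0
gripper_force: 0.0
```

```bash
sed -i "s/o\['grip_width'\].round(4)/round(float(o['grip_width']),4)/" h.py
python3 - <<'E'
from h import *
o=st();print(o['joints'].round(2))
p,d=save('scene','sc2'); cv2.imwrite('pics/sc2c.png',cv2.resize(p[110:290,180:420,::-1],None,fx=3,fy=3))
E
```

```text
t 5.72 local mm [-14.8 -61.3 155.3] toolx yaw 101.01 zdown -1.0 F loc [-0.3  0.1 -0.3] w -0.0 0.0
[ 0.49  0.41 -0.49  1.94  0.25  0.86  0.06]
```

View pics/sc2c.png

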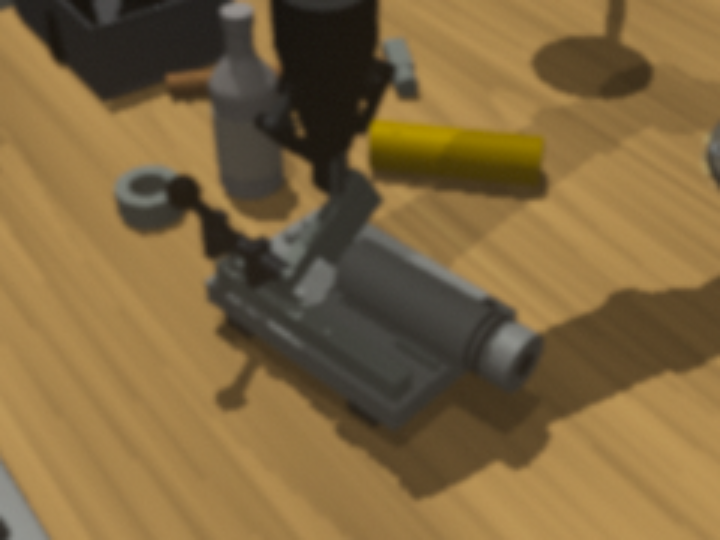

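The leaf is about half down, around (340,220) in the crop, with the fingers behind it. I'll keep pressing it down.

Call:
arm_command(
  plan="0 -0.004 0.008 0;0 -0.003 0.008 0;0 -0.001 0.008 0;0 0 0.008 0;0 0 0.006 0;0 0 0.003 0;0 0 0.003 0;0 0 0 0;0 0 0 0;0 0 0 0",
)

```text
clock: 7.02
tcp_pos: [0.5195, -0.1132, 0.1139]
orientation: [1.997, 2.424, -0.001]
contact_force: [-5.8, 1.3, 16.8]
grip_width: 0.0002
gripper_force: 8.4
```

```bash
python3 -c "
from h import *
st()"
```

```text
t 7.03 local mm [-21.7 -61.3 113.9] toolx yaw 101.02 zdown -1.0 F loc [-5.4  2.4 16.8] w 0.0002 8.4
```

Call:
arm_command(
  plan="0 0 -0.01 0;0 0 -0.05 0;0 0 -0.05 0;0 0 -0.05 0;0.04 0 0 0;0.05 0 0 0;0.05 0 0 0;0.05 0 0 0;0 0 0 0",
  hand=1,
)

```text
clock: 8.15
tcp_pos: [0.4823, 0.0778, 0.2731]
orientation: [1.988, 2.432, 0.003]
contact_force: [0.7, -0.8, 0.1]
grip_width: 0.0001
gripper_force: 0.0
```

```bash
python3 - <<'E'
from h import *
o=st()
T=np.eye(4);T[:3,:3]=R.from_rotvec(o['orientation']).as_matrix();T[:3,3]=o['tcp_pos']
p,d=save('wrist','w1'); W=cloud(d,'wrist',T@cam('wrist')['tool_from_camera'])
L=loc(W)*1000; m=(d>0)
for name,d2 in(('wrist',L[m]),('top',loc(cloud(np.load('pics/top1_d.npy'),'top')).reshape(-1,3)*1000)):
    q=d2[(abs(d2[:,0]+20)<35)&(d2[:,1]>-45)&(d2[:,1]<160)&(d2[:,2]>85)&(d2[:,2]<105)]
    print(name,len(q),np.percentile(q,[0,2,50,98,100],axis=0).round(1))
    for a,b in((-10,30),(30,70),(70,110)):
        s=q[(q[:,1]>a)&(q[:,1]<b)]; print(a,b,len(s), (s[:,0].min()+s[:,0].max())/2 if len(s) else 0)
    lf=d2[(abs(d2[:,1]+57)<6)&(d2[:,0]<0)&(d2[:,0]>-55)&(d2[:,2]>60)&(d2[:,2]<180)]; print('leaf z',len(lf),np.median(lf[:,2]) if len(lf) else 0)
print('bench', np.median(L[m&(W[...,2]<.02)],axis=0))
E
```

```text
t 8.15 local mm [-21.7 133.2 273.1] toolx yaw 101.46 zdown -1.0 F loc [ 0.5 -0.9  0.1] w 0.0001 0.0
wrist 2063 [[-4.480e+01  4.910e+01  8.500e+01]
 [-4.270e+01  5.610e+01  8.570e+01]
 [-2.130e+01  9.800e+01  9.550e+01]
 [ 1.000e-01  1.289e+02  9.940e+01]
 [ 1.800e+00  1.297e+02  1.011e+02]]
-10 30 0 0
30 70 227 -20.14303988995123
70 110 1173 -21.490529742928274
leaf z 77 98.71120587369353
top 935 [[-45.7 -40.8  85.1]
 [-43.2 -37.3  85.9]
 [-22.4  44.4  96. ]
 [  0.9 125.3 102.3]
 [  3.9 129.  105. ]]
-10 30 219 -19.68041013189311
30 70 223 -21.489525179079774
70 110 220 -22.488336354639035
leaf z 4 151.96603503642314
bench [-77.76442841 165.52260654  -1.12149411]
```

View pics/w1.png

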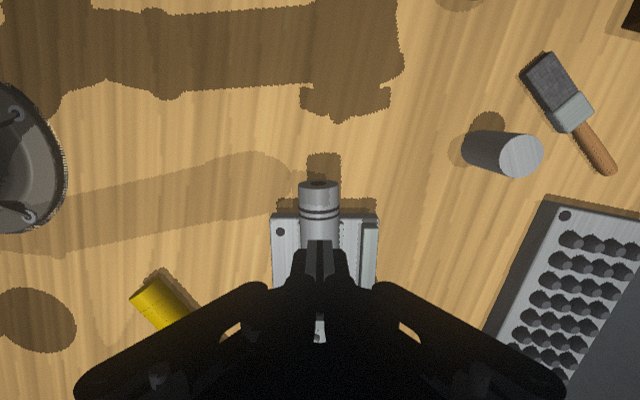

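The wrist view shows the column head end at (320,183), centred between the fingers. The measured head is at y ≈ 129.5 mm, so the foot is about 9.5 mm short of the lowered leaf.

Call:
arm_command(
  plan="-0.018 0 0 0;-0.018 0.001 0 0;0 0 0.02 0;0 0 0.04 0;0 0 0.04 0;0 0 0.03 0;0 0 0.03 0;0 0 0.025 0;0 0 0.015 0;0 0 0.005 0;0 0 0 0;0 0 0 0",
  hand=-1,
)

```text
clock: 9.7
tcp_pos: [0.4916, 0.0381, 0.0681]
orientation: [1.997, 2.423, 0.002]
contact_force: [0.7, 0.3, -0.0]
grip_width: 0.0855
gripper_force: 0.0
```

```bash
python3 -c "
from h import *
st()"
```

```text
t 9.7 local mm [-20.2  92.5  68.1] toolx yaw 101.01 zdown -1.0 F loc [ 0.7  0.2 -0. ] w 0.0855 0.0
```

Call:
arm_command(
  plan="0 0 0 0;0 0 0 0;0 0 0 0;0 0 0 0;0 0 0 0;0 0 0 0;0 0 0 0;0 0 0 0",
  hand=1,
  grip_force=20,
)

```text
clock: 10.7
tcp_pos: [0.4911, 0.0381, 0.0676]
orientation: [1.998, 2.424, 0.0]
contact_force: [-0.7, -0.2, 5.6]
grip_width: 0.0496
gripper_force: 22.2
```

```bash
python3 -c "
from h import *
st()"
```

```text
t 10.7 local mm [-20.7  92.6  67.6] toolx yaw 101.02 zdown -1.0 F loc [-0.7 -0.1  5.6] w 0.0496 22.2
```

Call:
arm_command(
  plan="0 0 0 0;0 0 0 0;0 0 0 0;0.007 0 -0.004 0;0 0 0 0",
  hand=-0.6,
)

```text
clock: 11.32
tcp_pos: [0.4898, 0.046, 0.0717]
orientation: [1.996, 2.426, 0.001]
contact_force: [-0.1, -1.2, 0.4]
grip_width: 0.0682
gripper_force: 0.0
```

Call:
arm_command(
  plan="0 0 0 0;0 0 0 0;0 0 0 0;0 0 0 0;0 0 0 0;0 0 0 0;-0.003 0 0 0;-0.003 0 0 0;-0.002 0 0 0;-0.001 0 0 0;0 0 0 0",
  hand=1,
  grip_force=25,
)

```text
clock: 12.7
tcp_pos: [0.4916, 0.0383, 0.0716]
orientation: [-1.995, -2.426, -0.004]
contact_force: [-1.8, 6.0, 3.5]
grip_width: 0.0489
gripper_force: 26.9
```

```bash
python3 -c "
from h import *
st()"
```

```text
t 12.7 local mm [-20.1  92.7  71.6] toolx yaw 101.12 zdown -1.0 F loc [-0.6  6.3  3.5] w 0.0489 26.9
```

Call:
arm_command(
  plan="-0.002 0 0 0;-0.001 0 0 0;0 0 0 0;0 0 0 0",
)

```text
clock: 13.2
tcp_pos: [0.492, 0.0363, 0.0716]
orientation: [-1.994, -2.426, -0.005]
contact_force: [-2.1, 8.4, 5.1]
grip_width: 0.0491
gripper_force: 26.8
```

```bash
python3 -c "
from h import *
st()"
```

```text
t 13.2 local mm [-20.1  90.6  71.6] toolx yaw 101.15 zdown -1.0 F loc [-0.4  8.6  5.1] w 0.0491 26.8
```

Call:
arm_command(
  plan="-0.002 0 0 0;-0.001 0 0 0;0 0 0 0;0 0 0 0",
)

```text
clock: 13.7
tcp_pos: [0.4921, 0.0362, 0.0716]
orientation: [-1.991, -2.425, -0.009]
contact_force: [-4.4, 16.0, 4.8]
grip_width: 0.049
gripper_force: 26.6
```

```bash
python3 -c "
from h import *
st()"
```

```text
t 13.7 local mm [-20.1  90.5  71.6] toolx yaw 101.25 zdown -1.0 F loc [-1.3 16.6  4.8] w 0.049 26.6
```

```bash
python3 -c "
import numpy as np
t=np.radians(np.arange(0,91,4.5));s=140.5
Y=25*np.sin(t)+s*np.cos(t);Z=25*np.cos(t)+s*np.sin(t)
print(';'.join('%.4f 0 %.4f 0'%(a/1000,-b/1000) for a,b in zip(np.diff(Y),np.diff(Z))))"
```

```text
0.0015 0 -0.0109 0;0.0007 0 -0.0107 0;-0.0002 0 -0.0104 0;-0.0011 0 -0.0101 0;-0.0020 0 -0.0097 0;-0.0028 0 -0.0092 0;-0.0037 0 -0.0087 0;-0.0045 0 -0.0081 0;-0.0053 0 -0.0074 0;-0.0060 0 -0.0068 0;-0.0068 0 -0.0060 0;-0.0074 0 -0.0053 0;-0.0081 0 -0.0045 0;-0.0087 0 -0.0037 0;-0.0092 0 -0.0028 0;-0.0097 0 -0.0020 0;-0.0101 0 -0.0011 0;-0.0104 0 -0.0002 0;-0.0107 0 0.0007 0;-0.0109 0 0.0015 0
```

Call:
arm_command(
  plan="0.0015 0 -0.011 0;0.001 0 -0.0107 0;0 0 -0.0104 0;-0.001 0 -0.01 0;-0.002 0 -0.0097 0;-0.0028 0 -0.0092 0;-0.0037 0 -0.0087 0;-0.0045 0 -0.008 0;-0.0053 0 -0.0074 0;0 0 0 0;0 0 0 0",
)

```text
clock: 15.08
tcp_pos: [0.496, 0.0149, 0.157]
orientation: [-1.997, -2.425, -0.003]
contact_force: [-0.5, 7.1, -1.0]
grip_width: 0.0493
gripper_force: 26.4
```

```bash
python3 - <<'E'
from h import *
st()
p,d=save('scene','sc3'); cv2.imwrite('pics/sc3c.png',cv2.resize(p[110:290,180:420,::-1],None,fx=3,fy=3))
E
```

```text
t 15.07 local mm [-20.3  68.9 157. ] toolx yaw 101.06 zdown -1.0 F loc [ 0.9  7.1 -1. ] w 0.0493 26.4
```

View pics/sc3c.png

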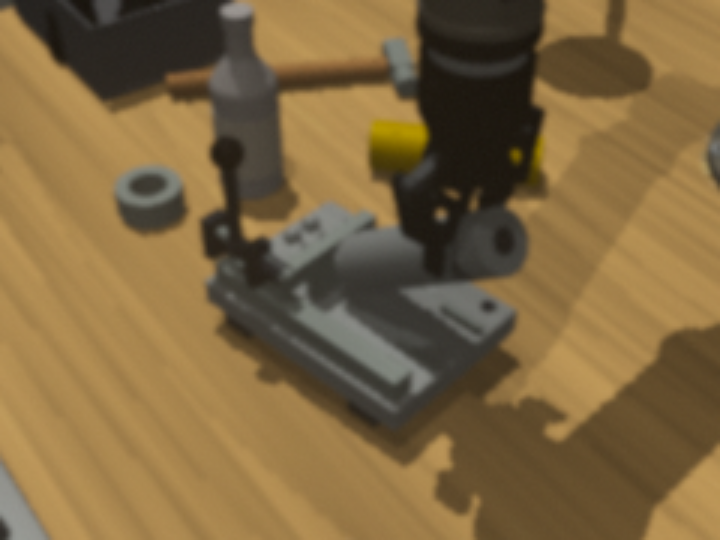

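The column leans at about 40° with its foot against the lowered leaf at about (345,255), and the knob is upright at (228,152). Continuing the raise.

Call:
arm_command(
  plan="-0.006 0 -0.0068 0;-0.0068 0 -0.006 0;-0.0074 0 -0.0053 0;-0.008 0 -0.0045 0;-0.0087 0 -0.0037 0;-0.0092 0 -0.0028 0;-0.0097 0 -0.002 0;0 0 0 0;0 0 0 0",
)

```text
clock: 16.25
tcp_pos: [0.506, -0.0416, 0.1871]
orientation: [-1.998, -2.424, 0.001]
contact_force: [0.5, -0.3, -5.6]
grip_width: 0.0491
gripper_force: 26.9
```

```bash
python3 -c "
from h import *
st()"
```

```text
t 16.25 local mm [-21.2  11.5 187.1] toolx yaw 101.0 zdown -1.0 F loc [ 0.4 -0.4 -5.6] w 0.0491 26.9
```

Call:
arm_command(
  plan="-0.009 0 -0.0008 0;-0.009 0 -0.0002 0;-0.009 0 0.0007 0;-0.007 0 0.0013 0;-0.0025 0 0.001 0;0 0 0 0;0 0 0 0",
)

```text
clock: 17.12
tcp_pos: [0.5132, -0.0767, 0.1853]
orientation: [-1.997, -2.425, 0.0]
contact_force: [-0.2, 3.7, -5.9]
grip_width: 0.0483
gripper_force: 19.7
```

```bash
python3 - <<'E'
from h import *
st()
p,d=save('scene','sc4'); cv2.imwrite('pics/sc4c.png',cv2.resize(p[90:270,180:420,::-1],None,fx=3,fy=3))
E
```

```text
t 17.12 local mm [-20.9 -24.3 185.3] toolx yaw 101.05 zdown -1.0 F loc [ 0.5  3.7 -5.9] w 0.0483 19.7
```

View pics/sc4c.png

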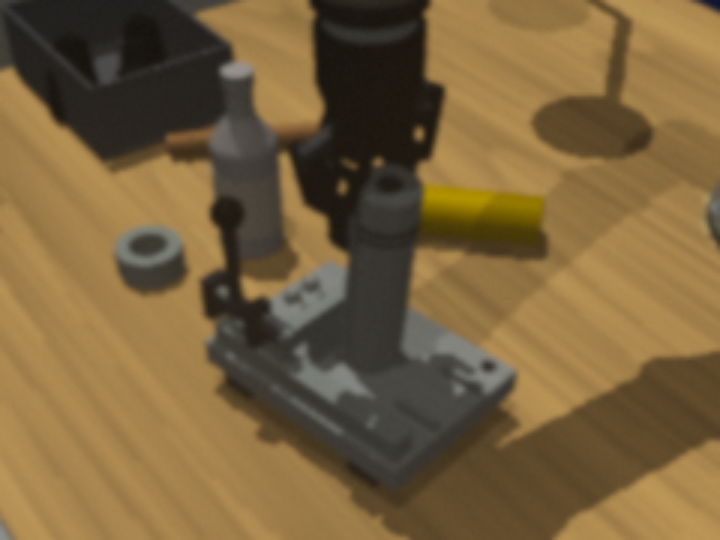

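The column is nearly upright, with its head at (392,190) and its foot at (375,355). It looks shifted in the pads, so I'll fit its axis from depth.

```bash
cat >> h.py <<'E'
from scipy.optimize import least_squares
def fit(d):
    L=loc(cloud(d,'scene'))*1000
    q=L[(d>0)&(L[...,2]>70)&(L[...,2]<205)&(abs(L[...,0]+20)<34)&(L[...,1]>-32)&(L[...,1]<45)]
    f=lambda p:np.hypot(q[:,0]-p[0]-p[2]*(q[:,2]-50),q[:,1]-p[1]-p[3]*(q[:,2]-50))-25
    s=least_squares(f,[-20,-22,0,.05],loss='soft_l1',f_scale=1)
    p=s.x; z=L[(d>0)&(np.hypot(L[...,0]-p[0]-p[2]*170,L[...,1]-p[1]-p[3]*170)<20)&(L[...,2]>190)&(L[...,2]<245)][:,2]
    print('n',len(q),'axis at z50 (x,y)',p[:2].round(1),'tilt deg x,y',np.degrees(p[2:]).round(1),'rms',np.sqrt(np.mean(s.fun**2)).round(2),'top z',np.percentile(z,[5,50,95]).round(1))
E
python3 -c "
from h import *
fit(np.load('pics/sc4_d.npy'))"
```

```text
n 935 axis at z50 (x,y) [-21.3 -24.4] tilt deg x,y [0.5 6.3] rms 1.67 top z [223.8 226.5 229.5]
```

The axis foot is flush at y = −24.4 mm, leaning about 6° away from the leaf. The centre of mass is inside the base, so it will settle upright on release. I'll lower it slightly, then open.

Call:
arm_command(
  plan="0 0 0.001 0;0 0 0.001 0;0 0 0 0",
)

```text
clock: 17.55
tcp_pos: [0.5134, -0.0767, 0.1835]
orientation: [1.997, 2.425, 0.0]
contact_force: [0.4, 4.2, -4.0]
grip_width: 0.0484
gripper_force: 19.7
```

Call:
arm_command(
  plan="0 0 0 0;0 0 0 0;0 0 0 0;0 0 0 0;0 0 0 0;0 0 0 0",
  hand=-0.7,
)

```text
clock: 18.3
tcp_pos: [0.5133, -0.0768, 0.1835]
orientation: [1.998, 2.424, -0.0]
contact_force: [-0.4, -0.2, 0.2]
grip_width: 0.0725
gripper_force: 0.0
```

```bash
python3 -c "
from h import *
st()
p,d=save('scene','sc5');fit(d)"
```

```text
t 18.3 local mm [-20.8 -24.5 183.5] toolx yaw 101.02 zdown -1.0 F loc [-0.4 -0.1  0.2] w 0.0725 0.0
n 910 axis at z50 (x,y) [-20.7 -23. ] tilt deg x,y [-0.1  0.2] rms 1.0 top z [218.8 220.4 229.4]
```

The column is upright, with its axis about 27 mm from the leaf line. Next I rise clear, close the fingers and move beside the knob.

Call:
arm_command(
  plan="0 0 0 0;0 0 -0.02 0;0 0 -0.03 0;0 0 -0.05 0;0 0 -0.047 0;0 0 0 0",
)

```text
clock: 19.1
tcp_pos: [0.5154, -0.0766, 0.3345]
orientation: [1.994, 2.419, 0.006]
contact_force: [-0.1, 0.1, -1.5]
grip_width: 0.0728
gripper_force: 0.0
```

Call:
arm_command(
  plan="-0.045 0.012 0 0;-0.0425 0.012 0 0;0 0 0 0;0 0 0 0;0 0 0 0",
  hand=1,
)

```text
clock: 19.73
tcp_pos: [0.5533, -0.1567, 0.3303]
orientation: [-1.995, -2.426, 0.0]
contact_force: [0.3, 0.7, 1.0]
grip_width: -0.0001
gripper_force: 0.0
```

```bash
python3 -c "
from h import *
st()
d=eyes.grab_frame('scene')[1]; fit(d)
L=loc(cloud(d,'scene'))*1000
k=L[(d>0)&(abs(L[...,1]+110)<25)&(abs(L[...,0]-45)<40)&(L[...,2]>150)&(L[...,2]<215)]; print('knob',len(k),k.mean(0).round(0),k.min(0).round(0),k.max(0).round(0))"
```

```text
t 19.73 local mm [   3.2 -110.5  330.3] toolx yaw 101.14 zdown -1.0 F loc [0.4 0.7 1. ] w -0.0001 0.0
n 939 axis at z50 (x,y) [-20.5 -23.2] tilt deg x,y [-0.   0.2] rms 0.96 top z [219.1 220.3 221.5]
knob 149 [  50. -103.  181.] [  38. -115.  150.] [ 59. -94. 199.]
```

Call:
arm_command(
  plan="0 0 0.04 0;0 0 0.04 0;0 0 0.04 0;0 0 0.033 0;0 0 0 0;0 0.009 0 0;0 0.009 0.001 0;0 0.009 0.001 0;0 0.009 0.002 0;0 0.009 0.003 0;0 0.009 0.005 0;0 0 0 0",
)

```text
clock: 21.28
tcp_pos: [0.6074, -0.1472, 0.1648]
orientation: [-1.997, -2.425, -0.001]
contact_force: [-0.3, -0.6, 0.2]
grip_width: -0.0003
gripper_force: 0.0
```

```bash
cat >> h.py <<'E'
def knob(d):
    L=loc(cloud(d,'scene'))*1000
    k=L[(d>0)&(abs(L[...,1]+57)<12)&(L[...,0]<70)&(L[...,0]>-60)&(L[...,2]>108)&(L[...,2]<215)]; print('leaf pts',len(k),np.percentile(k,[2,50,98],axis=0).round(0) if len(k) else '')
E
python3 -c "
from h import *
st()
d=eyes.grab_frame('scene')[1]; fit(d); knob(d)"
```

```text
t 21.27 local mm [  58.  -111.6  164.8] toolx yaw 101.06 zdown -1.0 F loc [-0.4 -0.5  0.2] w -0.0003 0.0
n 944 axis at z50 (x,y) [-20.5 -23.2] tilt deg x,y [-0.   0.2] rms 0.97 top z [219.  220.2 221.7]
leaf pts 158 [[-18. -61. 108.]
 [  6. -52. 118.]
 [ 31. -47. 135.]]
```

Call:
arm_command(
  plan="0 0.007 0.001 0;0 0.008 0.007 0;0 0.008 0.008 0;0 0.004 0.007 0;0 0.004 0.007 0;0 0.002 0.006 0;0 0.001 0.006 0;0 0 0 0",
)

```text
clock: 22.32
tcp_pos: [0.6393, -0.1412, 0.1226]
orientation: [-1.997, -2.423, 0.002]
contact_force: [-0.1, 0.4, -0.1]
grip_width: -0.0001
gripper_force: 0.0
```

```bash
python3 - <<'E'
from h import *
st()
p,d=save('scene','sc6'); fit(d); knob(d); cv2.imwrite('pics/sc6c.png',cv2.resize(p[90:270,180:420,::-1],None,fx=3,fy=3))
E
```

```text
t 22.32 local mm [  90.5 -111.8  122.6] toolx yaw 101.03 zdown -1.0 F loc [-0.1  0.4 -0.1] w -0.0001 0.0
n 940 axis at z50 (x,y) [-20.5 -23.1] tilt deg x,y [-0.   0.1] rms 0.95 top z [218.8 220.3 221.6]
leaf pts 630 [[ -3. -61. 111.]
 [ 28. -49. 165.]
 [ 45. -47. 200.]]
```

View pics/sc6c.png

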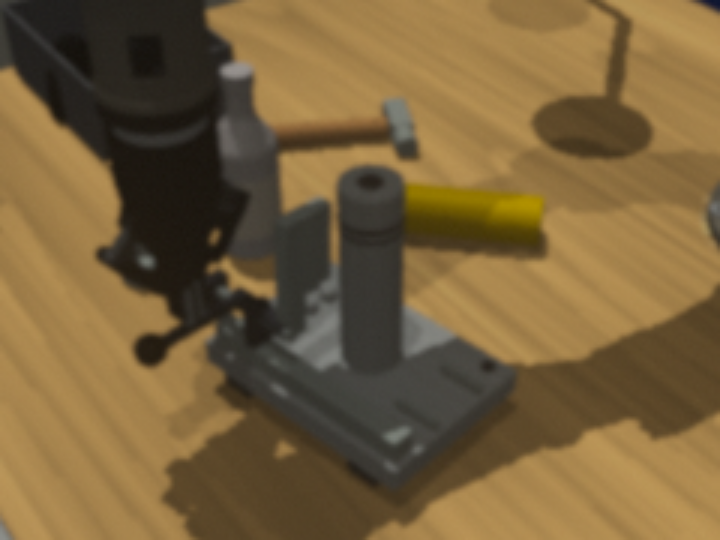

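The leaf is straight up at (303,265), with its top at z ≈ 200 mm, and the knob is level at (150,348). The column stands upright at (372,270). I'll retreat straight up.

Call:
arm_command(
  plan="0 0 -0.02 0;0 0 -0.05 0;0 0 -0.05 0;0 0 -0.05 0;0 0 -0.04 0;0 0 0 0;0 0 0 0;0 0 0 0;0 0 0 0;0 0 0 0;0 0 0 0",
)

```text
clock: 23.75
tcp_pos: [0.64, -0.1413, 0.3332]
orientation: [-1.997, -2.424, 0.0]
contact_force: [-1.0, 0.1, 0.1]
grip_width: 0.0001
gripper_force: 0.0
```

```bash
python3 - <<'E'
from h import *
st()
d=eyes.grab_frame('scene')[1]; fit(d); knob(d)
print(ticket.hand_in())
E
```

```text
t 23.75 local mm [  91.1 -112.   333.2] toolx yaw 101.03 zdown -1.0 F loc [-0.9  0.3  0.1] w 0.0001 0.0
n 948 axis at z50 (x,y) [-20.6 -23.2] tilt deg x,y [0.  0.1] rms 1.01 top z [218.9 220.3 221.5]
leaf pts 634 [[ -3. -61. 110.]
 [ 29. -49. 165.]
 [ 45. -47. 200.]]
the job is handed in; nothing more can be done
None
```

I handed the job in at 23.75 s with the leaf straight up, the robot clear, and the column upright (about 0.1° off vertical), its axis about 27 mm from the stop line; the hand-in gave no verdict, and I didn't re-measure the bystanders, but the arm stayed clear of them.

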